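# Lock the drawer key into the quick-coupler key dock

## Task

Lock the brass-coloured drawer key into the chrome key dock: pull the dock's sprung sleeve down until it catches and stays down, then take the key from the wooden rest and gently push its plug into the coupler, without forcing it, until the sleeve springs back up on its own, and let go. Leave the other key, the glasses case, the pot and the coin dish as they are.

Things in the scene. Friction and masses are not known exactly. Their poses are not given: they have to be found in the camera images.
- dock: Chrome key dock, fixed to the table, 120 mm tall: round foot 96 mm across, column with a 70 mm head at 53 mm, and on its rubber pad an upright quick coupler in a floating mount. The coupler stands 6 to 10 mm off the dock's axis in some direction (not measured); it slides, staying upright, under 6 to 9 N, up to 10 mm each way, and stays where left. Origin: centre of the foot's underside, z up.
- mouth_nominal (a point): Point fixed to the dock, 120 mm above its origin, where the centre of the coupler's upward-facing mouth would be if it stood centred. Mouth: rim 25 mm across, 2 mm deep cone from 19 down to the 15 mm bore. 13 mm down, a sprung valve (3 to 5 N) fills the bore once the sleeve is caught down; before that four locking balls block the bore there and a plug stops with its flange 12.5 mm above the rim.
- sleeve (a joint): Travel (m) of the knurled chrome sleeve round the coupler: 0 up, 0.009 at its lower stop. Up, it reaches from 34 to 4 mm below the mouth's rim; 32 mm across, lips 35 mm below and 37 mm above. Its spring takes 4 N to start and 9 N at the stop; pulled over 0.008 and let go it is caught at about 0.006. With the plug seated (about 8 N push) it springs up to 0. Half seated it stays near 0.005.
- drawer_key: Brass-coloured key (65 g) standing plug down in one of the rest's wells. Origin: centre of the underside of its round flange (24 mm across, 3 mm thick), z up along the plug. Below: 13 mm steel plug, 26 mm long. Above: fob 16 x 16 mm, 3 to 30 mm up, flat bow 24 mm wide along x, 4 mm along y, to 50 mm, blade to 68 mm. Seated, the flange lies on the mouth's rim or up to 3 mm above it (play).
- key_grip (a point): Point on the drawer key's axis 23 mm above its origin, in the upper part of the fob: the place to take it from above, closing across the key's y (the bow is wider than the fob along x).
- plug_tip (a point): Lower end of the drawer key's plug, on its axis, 26 mm below its origin. The plug has a locking groove 11.5 to 21 mm below the flange and a nearly square nose (0.6 mm chamfer), and 2 mm less diameter than the bore: over 1.5 mm off centre it catches on the mouth.
- post_key: The other key, same shape and size, black fob and steel key, standing in the other well. Leave it. Origin as on the drawer key.
- rest: Dark wood key rest, fixed, 135 (x) x 58 (y) x 36 mm, origin at the centre of its underside. Two round wells 16.5 mm wide, 30 mm deep, at x = -33 and +33 mm; the keys' flanges lie on its top face.
- glasses_case: Navy hard plastic glasses case, loose, 62 (x) x 160 (y) x 42 mm, origin at the centre of its underside. Leave it.
- pot: Small terracotta pot with a succulent, loose, 77 mm across the rim, 66 mm tall (leaves to 85 mm), origin at the centre of its underside. Leave it.
- coin_dish: Stainless steel coin dish with a few coins, loose, 90 mm across, 18 mm tall, origin at the centre of its underside. Leave it.
Things that resemble listed ones, but are neither listed nor needed, are in the scene too. What is shaped like the drawer_key but purple or red is not meant.

How it is judged:
By the outcome, as a careful person would: the job done as asked, in the order asked, and still so for the second after the job is handed in, with the robot touching nothing.
It also fails if it takes over 61 s, if anything falls off the work surface, if the arm or the gripper's body presses on something with over 40 N, if the wrist force passes 120 N, or if a joint passes its speed limit or range.

## Robot

A 6-joint arm with a two-finger parallel gripper is mounted at the origin on the work surface. World frame = base frame: x ahead of the robot, y to its left, z up, the work surface at z = 0. Lengths are in m, angles in rad, forces in N, time in s.
With the tool pointing down it reaches from about 0.225 to 0.875 m from the base axis. Payload 3.4 kg.
Tool frame: the origin (TCP) lies at the very end of the fingers, on their centre line; the grasp point (between the pads) lies behind it (manip.grasp_offset is the z of the grasp point in the tool frame, in m); z points along the fingers, y is the line along which they close (so a half turn about z gives the same grasp; the last joint's range is limited). The gripper opens to 85 mm and grips with 20 to 120 N. Pads are 22 mm wide; open, the fingers measure 114 mm over their backs; the gripper's body (76 mm by 85 mm) begins 54 mm behind the grasp point. The pads swing forward as they close: fully open they stand 13 mm farther back than shut.
Start: joints at [1.158, 0.276, 1.505, -0, 1.361, -0.121], TCP at [0.165, 0.551, 0.231] pointing down, gripper open.
Joint ranges: [-2.89, 2.89], [-0.75, 2.08], [0.22, 2.7], [-1.18, 4.32], [0.11, 2.71], [-2.7, 2.7]. Speed limits (rad/s): [2.57, 2.57, 3.14, 3.14, 3.14, 3.14].

## Interface

Orientations are given as a unit quaternion [w, x, y, z].
In Python, from rig import manip gives the robot as it stands.
- The arm moves only by the shell command python3 -m pendant 'ROWS' [FORCE]. ROWS is JSON, a list of rows, each an object of numbers: "dx", "dy", "dz": the shift along the tool's x, y, z in m; "rx", "ry", "rz": the turn, a rotation vector about the tool's x, y, z in degrees; "hand": the finger opening in m, from 0 to 0.0854. In form: [{"dx": .., "dy": .., "dz": .., "rx": .., "ry": .., "rz": .., "hand": ..}, ...]. A call has 1 to 12 rows; each row shifts and turns the commanded pose from where the row before left it, along the tool's axes as they then stand; what a row does not reach is not made up. A row lasts 1/12 s, in which the tool goes at most 41.7 mm and 7.16 degrees, less where a joint would pass 70% of its speed; a pose out of reach is approached as far as the arm can. A call is refused whole if a number of a shift passes 0.0417 or a number of a turn 7.16, either way. A call with a gripper value outside its range is refused whole. The fingers move at their own pace and stop on an object; FORCE is the grip in N (left out, the last holds). Time passes only in rows, so rows that do not move let the fingers close. It gives the time, the measured TCP pose, the force, the opening and the grip force at its end, in the units of the state.
- manip.get_state(): the state, without advancing time (a new reading comes with each control period).
- manip.get_image(name): name is "scene" or "top" or "wrist"; returns a dict with "frame" (400x640x3 uint8, red, green, blue), "fx", "fy", "cx", "cy" (pixels), "distortion" ([k1, k2, p1, p2, k3] as OpenCV has them; the pictures are not rectified), "position" and "attitude" of the camera in the world; the wrist camera has in their place "mount" (4x4, takes a point from camera to tool coordinates, whose origin is the TCP and whose axes are the flange's). Camera axes: x right, y up, looking along -z (the intrinsics and any distortion apply to the point x, -y, -z); pixel columns grow to the right and rows downward; lengths in m; the calibration is good to about 2 mm. A picture is of the moment at which its call begins: read the wrist's pose just before it. There is no depth.
- manip.sign_off(): hands the job in; it is judged then, once.
The state is a dict: "clock": time; "qpos": joint angles; "qd": joint speeds; "effort": joint torques, N m; "position": TCP position; "ee_rot": TCP orientation; "contact_force": force on the tool from outside, world axes, zero at the start; "moment": the same for the moment, N m; "width": finger opening in m; "gripper_force": force on a finger pad.
Only numpy, scipy, OpenCV 4.12 (cv2) and the standard library are available. Lean on these libraries where they do the work, as an engineer would, in place of code of your own. Each camera call takes 0.05 s, during which the arm holds its last target. There are 200 camera calls.

## Working session

There is one attempt and no reset: what is moved stays moved. The work goes in short steps, Python scripts to look and compute and a shell command to move; the robot and the scene stay as the last step left them, time stands still between calls to the robot, and variables do not carry over. Pictures are saved under pics/ and viewed, at most 10 in all, crops included, and the job is handed in when it is done.

```bash
mkdir -p pics; ls; cat > h.py <<'E'
import numpy as np, cv2
from rig import manip
from scipy.spatial.transform import Rotation as R
def rot(q): q=np.asarray(q); return R.from_quat(q[[1,2,3,0]]).as_matrix() if q.shape==(4,) else q
def grab(n):
    s=manip.get_state(); im=manip.get_image(n)
    if 'mount' in im:
        T=np.eye(4); T[:3,:3]=rot(s['ee_rot']); T[:3,3]=s['position']; T=T@np.array(im['mount'])
        im['P'],im['A']=T[:3,3],T[:3,:3]
    else: im['P'],im['A']=np.array(im['position']),rot(np.array(im['attitude']))
    im['K']=np.array([[im['fx'],0,im['cx']],[0,im['fy'],im['cy']],[0,0,1.]]); im['D']=np.array(im['distortion'],float)
    return im
def ray(im,uv):
    u=cv2.undistortPoints(np.array([[uv]],float),im['K'],im['D'])[0,0]
    d=im['A']@np.array([u[0],-u[1],-1]); return im['P'],d/np.linalg.norm(d)
def plane(im,uv,z):
    p,d=ray(im,uv); return p+d*(z-p[2])/d[2]
def proj(im,X):
    c=im['A'].T@(np.array(X)-im['P']); c=c*[1,-1,-1]
    return cv2.projectPoints(c.reshape(1,1,3),np.zeros(3),np.zeros(3),im['K'],im['D'])[0].ravel()
def tri(a,b):
    M=np.zeros((3,3));v=np.zeros(3)
    for p,d in (a,b):
        Q=np.eye(3)-np.outer(d,d);M+=Q;v+=Q@p
    X=np.linalg.solve(M,v); return X,[np.linalg.norm(np.cross(X-p,d)) for p,d in (a,b)]
def save(im,name,box=None,s=1):
    f=im['frame'][:,:,::-1]
    if box: x0,y0,x1,y1=box; f=f[y0:y1,x0:x1]
    cv2.imwrite('pics/'+name,cv2.resize(f,None,fx=s,fy=s,interpolation=cv2.INTER_CUBIC))
E
python3 - <<'E'
from h import *
import pickle
s=manip.get_state();print(s, manip.grasp_offset)
for n in('scene','top'):
    im=grab(n);save(im,n+'0.png');print(n,im['P'],im['A'].round(3).tolist(),im['fx'],im['cx'],im['cy'],im['D'])
    pickle.dump(im,open(n+'0.pkl','wb'))
a=cv2.imread('pics/scene0.png');b=cv2.imread('pics/top0.png')
E
```

```text
pics
{'clock': 0.0, 'qpos': array([ 1.15799049e+00,  2.76630874e-01,  1.50615539e+00,  1.14571191e-05,
        1.36070508e+00, -1.21006034e-01]), 'qd': array([-0.00037464,  0.00132666, -0.00097496, -0.00094909, -0.00095211,
       -0.00030489]), 'effort': array([-1.29463187e-03, -4.16777802e+01, -2.45806217e+01, -4.19556000e-04,
        1.12264819e-02, -5.56352660e-06]), 'position': array([0.16520104, 0.55019557, 0.23041039]), 'ee_rot': array([-2.55792078e-04,  1.45383950e-01,  9.89374856e-01, -9.14256186e-04]), 'contact_force': array([ 0.78751712, -0.14503006,  0.44340891]), 'moment': array([ 0.01517704, -0.03531866,  0.02666422]), 'gripper_force': 0.0, 'width': 0.08544624355996439} -0.0187
scene [ 1.02673794 -0.00636041  0.69671958] [[0.033, -0.816, 0.578], [0.999, 0.024, -0.022], [0.004, 0.578, 0.816]] 416.95972177966064 307.49669868578826 194.93100550337357 [-0.09123032  0.          0.          0.          0.        ]
top [0.42217602 0.03371519 0.90402558] [[-0.051, 0.97, -0.238], [-0.999, -0.049, 0.016], [0.004, 0.239, 0.971]] 407.2711225694635 327.84442512370146 202.52162860516322 [-0.00318462  0.          0.          0.          0.        ]
```

View pics/scene0.png

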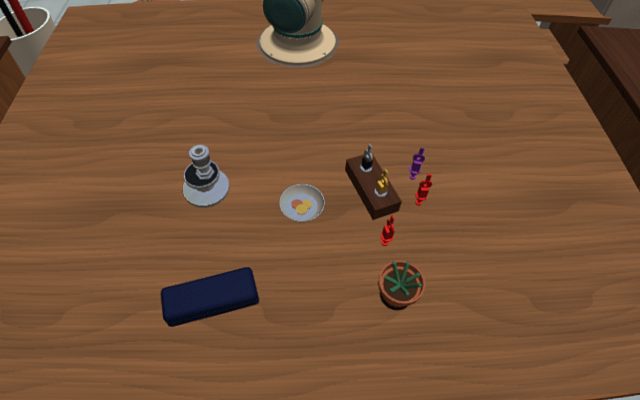

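View pics/top0.png

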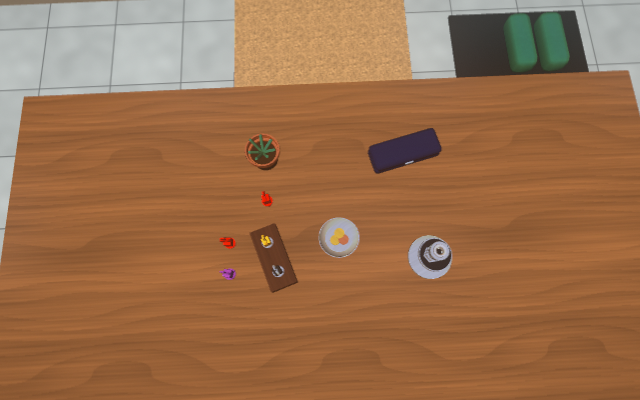

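Scene: chrome dock at (203,175), rest with black key (367,160) and brass key (382,185). Look-alikes are red (424,190), red (388,233) and purple (417,165). Coin dish (302,203), pot (401,285), case (210,296). In the top view the dock is at (432,257), the brass key at (266,241) and the black key at (278,271). The brass key in the rest fits the description, and I'll check it in an enlarged crop.

```bash
python3 - <<'E'
from h import *
import pickle
sc=pickle.load(open('scene0.pkl','rb'));tp=pickle.load(open('top0.pkl','rb'))
a=cv2.resize(sc['frame'][135:255,335:445],None,fx=5,fy=5,interpolation=cv2.INTER_CUBIC)
cv2.imwrite('pics/keys.png',a[:,:,::-1])
def foot(im,box):
    x0,y0,x1,y1=box; f=im['frame'][y0:y1,x0:x1].astype(int)
    hs=cv2.cvtColor(f.astype(np.uint8),cv2.COLOR_RGB2HSV)
    m=(hs[:,:,1]<70).astype(np.uint8)
    c=max(cv2.findContours(m,0,1)[0],key=cv2.contourArea).reshape(-1,2)+[x0,y0]
    return c
# dock foot: rim contour pts to z~0.005, circle fit (hull), top view
for im,b in((tp,(400,225,465,290)),(sc,(175,135,240,215))):
    c=foot(im,b);P=np.array([plane(im,p.astype(float),0.004)[:2] for p in c])
    print('bbox',c.min(0),c.max(0))
    from scipy.optimize import least_squares
    g=P if im is tp else P[c[:,1]>175]
    r=least_squares(lambda q:np.hypot(*(g-q[:2]).T)-q[2],[*g.mean(0),.048],loss='soft_l1',f_scale=.001).x;print('foot',r)
# rest corners, top
f=cv2.cvtColor(tp['frame'],cv2.COLOR_RGB2HSV);g=cv2.cvtColor(tp['frame'],cv2.COLOR_RGB2GRAY)
m=np.zeros(g.shape,np.uint8);m[215:300,243:305]=(g[215:300,243:305]<62)
m=cv2.morphologyEx(m,cv2.MORPH_CLOSE,np.ones((9,9)))
c=max(cv2.findContours(m,0,1)[0],key=cv2.contourArea);r=cv2.minAreaRect(c);print('rest',r)
bp=cv2.boxPoints(r);W=np.array([plane(tp,p.astype(float),.036) for p in bp]);print(W.round(4).tolist(),np.linalg.norm(np.diff(W,axis=0),axis=1))
# brass mask
for im,b in((tp,(250,225,290,255)),(sc,(365,160,400,205))):
    x0,y0,x1,y1=b;h=cv2.cvtColor(im['frame'],cv2.COLOR_RGB2HSV)[y0:y1,x0:x1]
    mm=(h[:,:,0]>18)&(h[:,:,0]<32)&(h[:,:,1]>130)&(h[:,:,2]>110);ys,xs=np.nonzero(mm)
    print('brass',len(xs),xs.mean()+x0,ys.mean()+y0,xs.min()+x0,xs.max()+x0,ys.min()+y0,ys.max()+y0)
for n,px in dict(red1=(267,199),red2=(228,243),purp=(229,273)).items(): print(n,plane(tp,px,.02))
E
```

```text
bbox [408 235] [451 278]
foot [ 0.50963995 -0.1990477   0.04743525]
bbox [183 144] [229 206]
foot [ 0.50945122 -0.19818582  0.04814691]
rest ((277.0, 269.5), (9.192388534545898, 9.192388534545898), 45.0)
[[0.4962, 0.1478, 0.036], [0.5091, 0.1338, 0.036], [0.4948, 0.1204, 0.036], [0.482, 0.1344, 0.036]] [0.01903964 0.01960599 0.01896981]
brass 64 264.9375 239.640625 261 270 235 244
brass 53 382.188679245283 180.49056603773585 378 387 169 187
red1 [0.65425385 0.15490738 0.02      ]
red2 [0.55946851 0.24135622 0.02      ]
purp [0.49462906 0.23876452 0.02      ]
```

View pics/keys.png

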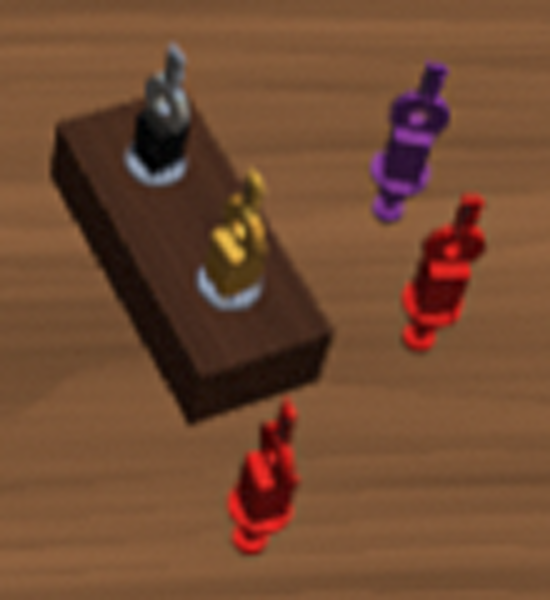

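The crop shows the brass key in the well nearer the camera at crop (235,250). The black one sits in the other well at (160,130). The red and purple ones stand on the table and aren't meant. Next I work out where to stand to see both with the wrist camera.

```bash
python3 - <<'E'
from h import *
import pickle
sc=pickle.load(open('scene0.pkl','rb'));tp=pickle.load(open('top0.pkl','rb'))
X,e=tri(ray(sc,(382.2,180.5)),ray(tp,(264.9,239.6)));print('key',X,e)
X2,e=tri(ray(sc,(199,152)),ray(tp,(440,250)));print('mouth?',X2,e)
im=grab('wrist');print(np.array(im['mount']).round(4).tolist(),im['fx'],im['cx'],im['cy'],im['D'])
print(im['P'],im['A'].round(3).tolist())
s=manip.get_state();M=rot(s['ee_rot']);print(M.round(3).tolist())
for n,t in dict(key=[X[0],X[1],.24],dock=[.5095,-.1986,.24]).items(): print(n,M.T@(np.array(t)-s['position']))
E
```

```text
key [0.55468352 0.15320004 0.07112943] [np.float64(0.000363541460822405), np.float64(0.0003635414608223436)]
mouth? [ 0.51018667 -0.19066541  0.11402995] [np.float64(0.0014121444973886942), np.float64(0.001412144497388778)]
[[0.0004, 0.9516, 0.3073, 0.0791], [1.0, 0.0001, -0.0014, -0.0003], [-0.0014, 0.3073, -0.9516, -0.1431], [0.0, 0.0, 0.0, 1.0]] 294.36562724979746 320.4656516144929 200.09317969389525 [7.29572581e-05 0.00000000e+00 0.00000000e+00 0.00000000e+00
 0.00000000e+00]
[0.08951627 0.57298053 0.37368394] [[0.287, -0.912, -0.294], [0.958, 0.273, 0.089], [-0.0, -0.307, 0.952]]
[[-0.958, 0.288, -0.001], [0.288, 0.958, -0.001], [0.0, -0.001, -1.0]]
key [-0.48721137 -0.26830791 -0.00906798]
dock [-0.54514902 -0.61823337 -0.00859875]
```

```bash
python3 -m pendant '[{"dx":-0.0325,"dy":-0.0179},{"dx":-0.0325,"dy":-0.0179},{"dx":-0.0325,"dy":-0.0179},{"dx":-0.0325,"dy":-0.0179},{"dx":-0.0325,"dy":-0.0179},{"dx":-0.0325,"dy":-0.0179},{"dx":-0.0325,"dy":-0.0179},{"dx":-0.0325,"dy":-0.0179},{"dx":-0.0325,"dy":-0.0179},{"dx":-0.0325,"dy":-0.0179},{"dx":-0.0325,"dy":-0.0179},{"dx":-0.0325,"dy":-0.0179}]' && python3 -m pendant '[{"dx":-0.0325,"dy":-0.0179},{"dx":-0.0325,"dy":-0.0179},{"dx":-0.0325,"dy":-0.0179},{},{}]'
python3 - <<'E'
from h import *
import pickle
im=grab('wrist');save(im,'wk.png');pickle.dump(im,open('wk.pkl','wb'));print(im['P'])
E
```

```text
[0.08952411 0.57300599 0.37380453]invalid input
```

View pics/wk.png

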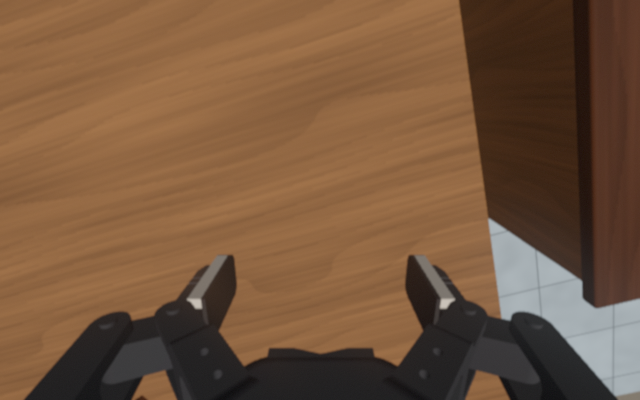

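The rows were refused and the arm hasn't moved; the picture shows bare table, with the finger pads at (215,280) and (430,280). I'll write every field.

```bash
python3 -m pendant '[{"dx":-0.0325,"dy":-0.0179,"dz":0,"rx":0,"ry":0,"rz":0,"hand":0.085},{"dx":-0.0325,"dy":-0.0179,"dz":0,"rx":0,"ry":0,"rz":0,"hand":0.085},{"dx":-0.0325,"dy":-0.0179,"dz":0,"rx":0,"ry":0,"rz":0,"hand":0.085},{"dx":-0.0325,"dy":-0.0179,"dz":0,"rx":0,"ry":0,"rz":0,"hand":0.085},{"dx":-0.0325,"dy":-0.0179,"dz":0,"rx":0,"ry":0,"rz":0,"hand":0.085},{"dx":-0.0325,"dy":-0.0179,"dz":0,"rx":0,"ry":0,"rz":0,"hand":0.085},{"dx":-0.0325,"dy":-0.0179,"dz":0,"rx":0,"ry":0,"rz":0,"hand":0.085},{"dx":-0.0325,"dy":-0.0179,"dz":0,"rx":0,"ry":0,"rz":0,"hand":0.085},{"dx":-0.0325,"dy":-0.0179,"dz":0,"rx":0,"ry":0,"rz":0,"hand":0.085},{"dx":-0.0325,"dy":-0.0179,"dz":0,"rx":0,"ry":0,"rz":0,"hand":0.085},{"dx":-0.0325,"dy":-0.0179,"dz":0,"rx":0,"ry":0,"rz":0,"hand":0.085},{"dx":-0.0325,"dy":-0.0179,"dz":0,"rx":0,"ry":0,"rz":0,"hand":0.085}]' && python3 -m pendant '[{"dx":-0.0325,"dy":-0.0179,"dz":0,"rx":0,"ry":0,"rz":0,"hand":0.085},{"dx":-0.0325,"dy":-0.0179,"dz":0,"rx":0,"ry":0,"rz":0,"hand":0.085},{"dx":-0.0325,"dy":-0.0179,"dz":0,"rx":0,"ry":0,"rz":0,"hand":0.085},{"dx":0,"dy":0,"dz":0,"rx":0,"ry":0,"rz":0,"hand":0.085},{"dx":0,"dy":0,"dz":0,"rx":0,"ry":0,"rz":0,"hand":0.085}]'
python3 - <<'E'
from h import *
import pickle
im=grab('wrist');save(im,'wk2.png');pickle.dump(im,open('wk.pkl','wb'));print(im['P'])
E
```

```text
clock: 1.2
position: [0.478, 0.2312, 0.2313]
ee_rot: [-0.0, 0.145, 0.989, 0.0]
contact_force: [-0.4, 1.6, -0.8]
width: 0.0848
gripper_force: 0.0
clock: 1.62
position: [0.5561, 0.1518, 0.2306]
ee_rot: [-0.001, 0.147, 0.989, -0.0]
contact_force: [-1.1, 1.0, 0.2]
width: 0.0849
gripper_force: 0.0
[0.48048636 0.17454281 0.37384127]
```

View pics/wk2.png

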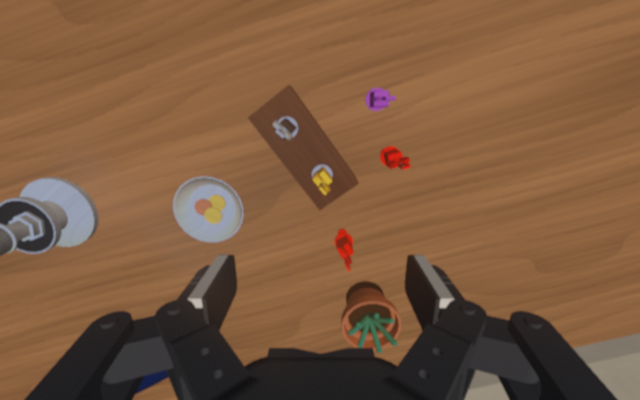

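The wrist view shows the rest with corners near (290,85), (249,117), (320,210), (358,182). The brass key's flange is at (321,174), with the fob and bow leaning toward (322,185). I'll enlarge it to get the key's yaw.

```bash
python3 - <<'E'
from h import *
import pickle
im=pickle.load(open('wk.pkl','rb'));save(im,'kz.png',(290,145,360,215),8)
W=np.array([plane(im,p,.036) for p in((290,85),(249,117),(320,210),(358,182))]);print(W.round(4).tolist(),np.linalg.norm(np.diff(W,axis=0),axis=1))
c=W.mean(0);u=(W[2]+W[3]-W[0]-W[1])[:2];u/=np.linalg.norm(u);print('c',c,'yaw',np.degrees(np.arctan2(u[1],u[0])),'well',c[:2]+.033*u,c[:2]-.033*u)
print('flange',plane(im,(321,174),.039))
k=c[:2]+.033*u
for z in(.039,.066,.089,.107):print(z,proj(im,[*k,z]))
E
```

```text
[[0.4512, 0.1497, 0.036], [0.4693, 0.0958, 0.036], [0.5966, 0.1391, 0.036], [0.576, 0.1923, 0.036]] [0.05688999 0.13439725 0.05705593]
c [0.52329255 0.14423821 0.036     ] yaw 18.81577538217735 well [0.55452905 0.15488158] [0.49205605 0.13359484]
flange [0.55338964 0.15344978 0.039     ]
0.039 [322.46301119 174.5673872 ]
0.066 [322.65399789 180.18567997]
0.089 [322.84297536 185.74486223]
0.107 [323.01167423 190.70750163]
```

View pics/kz.png

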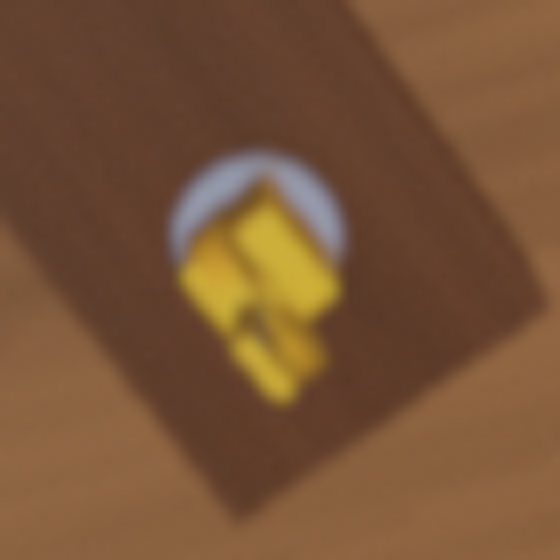

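The fob's top corners in the crop are near (265,178), (340,295) and (180,275), and the bow runs down-right. So the key's x axis is at about 16–18° world yaw, along the rest. I'll turn the tool −33° about z to match and go over the dock.

```bash
python3 -m pendant '[{"dx":0,"dy":0,"dz":0,"rx":0,"ry":0,"rz":-6.6,"hand":0.085},{"dx":0,"dy":0,"dz":0,"rx":0,"ry":0,"rz":-6.6,"hand":0.085},{"dx":0,"dy":0,"dz":0,"rx":0,"ry":0,"rz":-6.6,"hand":0.085},{"dx":0,"dy":0,"dz":0,"rx":0,"ry":0,"rz":-6.6,"hand":0.085},{"dx":0,"dy":0,"dz":0,"rx":0,"ry":0,"rz":-6.6,"hand":0.085}]' && python3 -m pendant '[{"dx":0.0157,"dy":-0.036,"dz":0,"rx":0,"ry":0,"rz":0,"hand":0.07},{"dx":0.0157,"dy":-0.036,"dz":0,"rx":0,"ry":0,"rz":0,"hand":0.07},{"dx":0.0157,"dy":-0.036,"dz":0,"rx":0,"ry":0,"rz":0,"hand":0.07},{"dx":0.0157,"dy":-0.036,"dz":0,"rx":0,"ry":0,"rz":0,"hand":0.07},{"dx":0.0157,"dy":-0.036,"dz":0,"rx":0,"ry":0,"rz":0,"hand":0.07},{"dx":0.0157,"dy":-0.036,"dz":0,"rx":0,"ry":0,"rz":0,"hand":0.07},{"dx":0.0157,"dy":-0.036,"dz":0,"rx":0,"ry":0,"rz":0,"hand":0.07},{"dx":0.0157,"dy":-0.036,"dz":0,"rx":0,"ry":0,"rz":0,"hand":0.07},{"dx":0.0157,"dy":-0.036,"dz":0,"rx":0,"ry":0,"rz":0,"hand":0.07},{"dx":0,"dy":0,"dz":0,"rx":0,"ry":0,"rz":0,"hand":0.07},{"dx":0,"dy":0,"dz":0,"rx":0,"ry":0,"rz":0,"hand":0.07}]'
python3 - <<'E'
from h import *
import pickle
im=grab('wrist');save(im,'wd.png');pickle.dump(im,open('wd.pkl','wb'));print(im['P'])
print(proj(im,[.5095,-.1986,.12]),proj(im,manip.get_state()['position']))
E
```

```text
clock: 2.08
position: [0.5535, 0.1549, 0.2314]
ee_rot: [-0.0, -0.146, 0.989, 0.0]
contact_force: [0.2, 0.3, 0.0]
width: 0.085
gripper_force: 0.0
clock: 3.0
position: [0.5097, -0.1974, 0.2312]
ee_rot: [-0.0, -0.141, 0.99, 0.001]
contact_force: [0.1, -0.1, 0.8]
width: 0.0699
gripper_force: 0.0
[ 0.4336825  -0.21960155  0.37433357]
[318.75732148 196.24619533] [322.45728298 258.25645937]
```

View pics/wd.png

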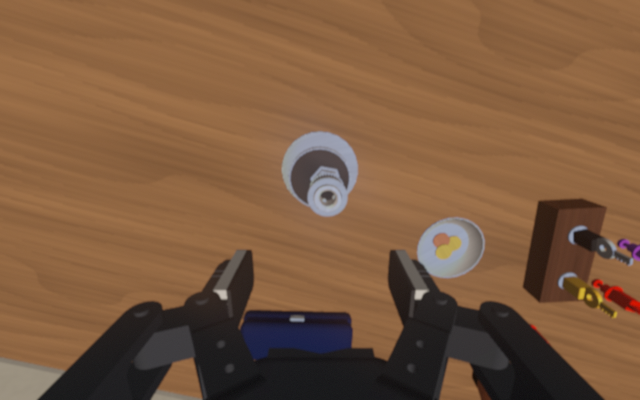

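The wrist view shows the coupler's mouth at about (327,197), against the nominal centre at (319,196). That makes it roughly 7 mm off along tool +y. Now I'll fit the bore and sleeve.

```bash
cat > mouth.py <<'E'
from h import *
def mouth(im,u0,v0,z=.118,w=14):
    g=cv2.cvtColor(im['frame'],cv2.COLOR_RGB2GRAY)[v0-w:v0+w,u0-w:u0+w]
    g=cv2.resize(g,None,fx=8,fy=8,interpolation=cv2.INTER_CUBIC)
    out=[]
    for t in(90,110,130,150):
        cs=[c for c in cv2.findContours((g<t).astype(np.uint8),0,1)[0] if len(c)>5]
        if not cs: continue
        c=min(cs,key=lambda c:-cv2.contourArea(c)); (x,y),ax,_=cv2.fitEllipse(c)
        uv=((x-3.5)/8+u0-w,(y-3.5)/8+v0-w); out.append((t,np.round(uv,1),np.round(np.array(ax)/8,1),plane(im,uv,z)[:2].round(4)))
    return out
E
python3 - <<'E'
from mouth import *
import pickle
im=pickle.load(open('wd.pkl','rb'))
for o in mouth(im,327,197):print(o)
g=cv2.cvtColor(im['frame'],cv2.COLOR_RGB2GRAY);print(g[197,300:356]);print(g[172:226,327])
E
```

```text
(90, array([327.2, 195.2]), array([ 8.7, 11.5]), array([ 0.507 , -0.1913]))
(110, array([327.7, 196.7]), array([11.8, 14.5]), array([ 0.5082, -0.1905]))
(130, array([327.8, 197.2]), array([14. , 15.8]), array([ 0.5087, -0.1903]))
(150, array([327.8, 197.5]), array([16.4, 17.7]), array([ 0.509 , -0.1902]))
[ 74  68  67  68  67  68  83 117 150 160 160 160 157 151 158 170 175 174
 167 150 127 104  86  82  80  70  63  59  61  59  62  83 117 138 134 125
 136 155 171 176 170 155 157 161 162 161 157 144 127 120 119 119 119 120
 119 118]
[138 140 126 103  97 116 141 157 161 162 161 154 142 145 162 172 170 157
 131  90  63  59  60  61  59  59  63  76  96 108 110 106 110 128 154 171
 176 178 177 172 165 160 158 152 138 121 114 112 112 111 112 112 114 117]
```

Mouth at (0.509, −0.190), about 8.5 mm off the axis, which fits the 6–10 mm given. I centre on it and descend around the sleeve.

```bash
python3 -m pendant '[{"dx":-0.0014,"dy":0.0073,"dz":0.01,"rx":0,"ry":0,"rz":0,"hand":0.07},{"dx":0,"dy":0,"dz":0.025,"rx":0,"ry":0,"rz":0,"hand":0.07},{"dx":0,"dy":0,"dz":0.025,"rx":0,"ry":0,"rz":0,"hand":0.07},{"dx":0,"dy":0,"dz":0.025,"rx":0,"ry":0,"rz":0,"hand":0.07},{"dx":0,"dy":0,"dz":0.025,"rx":0,"ry":0,"rz":0,"hand":0.07},{"dx":0,"dy":0,"dz":0.025,"rx":0,"ry":0,"rz":0,"hand":0.065},{"dx":0,"dy":0,"dz":0.016,"rx":0,"ry":0,"rz":0,"hand":0.055},{"dx":0,"dy":0,"dz":0,"rx":0,"ry":0,"rz":0,"hand":0.045},{"dx":0,"dy":0,"dz":0,"rx":0,"ry":0,"rz":0,"hand":0.04}]' 40 && python3 -m pendant '[{"dx":0,"dy":0,"dz":0,"rx":0,"ry":0,"rz":0,"hand":0.03},{"dx":0,"dy":0,"dz":0,"rx":0,"ry":0,"rz":0,"hand":0.02},{"dx":0,"dy":0,"dz":0,"rx":0,"ry":0,"rz":0,"hand":0.02},{"dx":0,"dy":0,"dz":0,"rx":0,"ry":0,"rz":0,"hand":0.02},{"dx":0,"dy":0,"dz":0,"rx":0,"ry":0,"rz":0,"hand":0.02}]' 40
```

```text
clock: 3.8
position: [0.5093, -0.1888, 0.0794]
ee_rot: [-0.001, -0.143, 0.99, -0.001]
contact_force: [-0.6, -3.0, -1.0]
width: 0.0401
gripper_force: 1.2
clock: 4.22
position: [0.5096, -0.1895, 0.0803]
ee_rot: [-0.0, -0.143, 0.99, -0.001]
contact_force: [0.5, -5.5, -9.0]
width: 0.036
gripper_force: 40.8
```

```bash
python3 -m pendant '[{"dx":0,"dy":0,"dz":0.002,"rx":0,"ry":0,"rz":0,"hand":0.02},{"dx":0,"dy":0,"dz":0.002,"rx":0,"ry":0,"rz":0,"hand":0.02},{"dx":0,"dy":0,"dz":0.002,"rx":0,"ry":0,"rz":0,"hand":0.02},{"dx":0,"dy":0,"dz":0.001,"rx":0,"ry":0,"rz":0,"hand":0.02},{"dx":0,"dy":0,"dz":0,"rx":0,"ry":0,"rz":0,"hand":0.02}]' && python3 -m pendant '[{"dx":0,"dy":0,"dz":0.001,"rx":0,"ry":0,"rz":0,"hand":0.02},{"dx":0,"dy":0,"dz":0.001,"rx":0,"ry":0,"rz":0,"hand":0.02},{"dx":0,"dy":0,"dz":0,"rx":0,"ry":0,"rz":0,"hand":0.02}]'
```

```text
clock: 4.63
position: [0.5099, -0.1896, 0.0751]
ee_rot: [0.001, -0.142, 0.99, -0.001]
contact_force: [-2.4, -2.8, 3.9]
width: 0.0354
gripper_force: 41.2
clock: 4.88
position: [0.5099, -0.1896, 0.073]
ee_rot: [0.001, -0.142, 0.99, -0.001]
contact_force: [-2.7, -2.4, 6.4]
width: 0.0356
gripper_force: 41.2
```

```bash
python3 -m pendant '[{"dx":0,"dy":0,"dz":0.001,"rx":0,"ry":0,"rz":0,"hand":0.02},{"dx":0,"dy":0,"dz":0.001,"rx":0,"ry":0,"rz":0,"hand":0.02},{"dx":0,"dy":0,"dz":0,"rx":0,"ry":0,"rz":0,"hand":0.02}]' && python3 -m pendant '[{"dx":0,"dy":0,"dz":0.001,"rx":0,"ry":0,"rz":0,"hand":0.02},{"dx":0,"dy":0,"dz":0.001,"rx":0,"ry":0,"rz":0,"hand":0.02},{"dx":0,"dy":0,"dz":0,"rx":0,"ry":0,"rz":0,"hand":0.02}]'
```

```text
clock: 5.13
position: [0.51, -0.1896, 0.0712]
ee_rot: [0.001, -0.142, 0.99, -0.001]
contact_force: [-2.6, -1.9, 5.9]
width: 0.0359
gripper_force: 41.3
clock: 5.38
position: [0.5102, -0.1897, 0.0707]
ee_rot: [0.001, -0.142, 0.99, -0.001]
contact_force: [-5.1, -2.0, 16.2]
width: 0.0355
gripper_force: 41.6
```

Force climbs to 16 N as the motion stalls, so the sleeve is on its lower stop. I release, raise and look.

```bash
python3 -m pendant '[{"dx":0,"dy":0,"dz":0,"rx":0,"ry":0,"rz":0,"hand":0.07},{"dx":0,"dy":0,"dz":0,"rx":0,"ry":0,"rz":0,"hand":0.07},{"dx":0,"dy":0,"dz":0,"rx":0,"ry":0,"rz":0,"hand":0.07},{"dx":0,"dy":0,"dz":0,"rx":0,"ry":0,"rz":0,"hand":0.07},{"dx":0,"dy":0,"dz":0,"rx":0,"ry":0,"rz":0,"hand":0.07}]' && python3 -m pendant '[{"dx":0,"dy":0,"dz":-0.02,"rx":0,"ry":0,"rz":0,"hand":0.07},{"dx":0,"dy":0,"dz":-0.03,"rx":0,"ry":0,"rz":0,"hand":0.07},{"dx":0,"dy":0,"dz":-0.03,"rx":0,"ry":0,"rz":0,"hand":0.07},{"dx":0,"dy":0,"dz":-0.03,"rx":0,"ry":0,"rz":0,"hand":0.07},{"dx":0,"dy":0,"dz":-0.03,"rx":0,"ry":0,"rz":0,"hand":0.07},{"dx":0,"dy":0,"dz":-0.02,"rx":0,"ry":0,"rz":0,"hand":0.07},{"dx":0,"dy":0,"dz":0,"rx":0,"ry":0,"rz":0,"hand":0.07},{"dx":0,"dy":0,"dz":0,"rx":0,"ry":0,"rz":0,"hand":0.07}]'
python3 - <<'E'
from mouth import *
import pickle
im=grab('wrist');sc=grab('scene')
for n in(im,):
  c=proj(im,[.509,-.190,.118]);print(c)
  for o in mouth(im,int(c[0]),int(c[1])):print(o)
pickle.dump(im,open('wd2.pkl','wb'))
old=pickle.load(open('scene0.pkl','rb'))
f=lambda i:cv2.resize(i['frame'][135:215,165:245],None,fx=4.5,fy=4.5,interpolation=cv2.INTER_CUBIC)
c=c.astype(int);w=cv2.resize(im['frame'][c[1]-40:c[1]+40,c[0]-40:c[0]+40],None,fx=4.5,fy=4.5,interpolation=cv2.INTER_CUBIC)[:,:, :]
a=np.hstack([f(old),f(sc)]);cv2.imwrite('pics/sl.png',cv2.resize(a,(720,360))[:,:,::-1])
E
```

```text
clock: 5.8
position: [0.5096, -0.1893, 0.0671]
ee_rot: [-0.0, -0.142, 0.99, 0.0]
contact_force: [0.0, 0.2, 0.1]
width: 0.0705
gripper_force: 0.0
clock: 6.47
position: [0.5101, -0.19, 0.2281]
ee_rot: [0.001, -0.142, 0.99, -0.001]
contact_force: [-0.2, -0.1, 0.1]
width: 0.0698
gripper_force: 0.0
[320.68499655 195.73639039]
(90, array([321.3, 194.1]), array([10.6, 13.3]), array([ 0.5073, -0.1899]))
(110, array([321.6, 194.8]), array([12.9, 15. ]), array([ 0.5079, -0.1895]))
(130, array([321.5, 195.2]), array([15. , 16.2]), array([ 0.5083, -0.1894]))
(150, array([321.6, 195.3]), array([16.6, 17.9]), array([ 0.5084, -0.1894]))
```

View pics/sl.png

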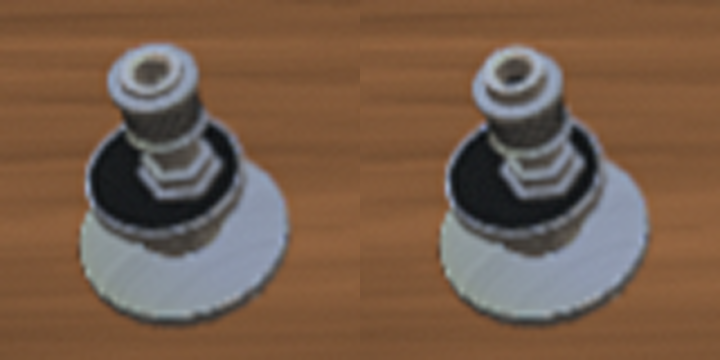

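The sleeve is caught down: in the right half the bare nose stands proud of the sleeve at (515,75), unlike the left half. Mouth is now about (0.5084, −0.1894). Next I go above the key.

```bash
python3 -m pendant '[{"dx":-0.0154,"dy":0.0353,"dz":0,"rx":0,"ry":0,"rz":0,"hand":0.05},{"dx":-0.0154,"dy":0.0353,"dz":0,"rx":0,"ry":0,"rz":0,"hand":0.05},{"dx":-0.0154,"dy":0.0353,"dz":0,"rx":0,"ry":0,"rz":0,"hand":0.05},{"dx":-0.0154,"dy":0.0353,"dz":0,"rx":0,"ry":0,"rz":0,"hand":0.05},{"dx":-0.0154,"dy":0.0353,"dz":0,"rx":0,"ry":0,"rz":0,"hand":0.05},{"dx":-0.0154,"dy":0.0353,"dz":0,"rx":0,"ry":0,"rz":0,"hand":0.05},{"dx":-0.0154,"dy":0.0353,"dz":0,"rx":0,"ry":0,"rz":0,"hand":0.05},{"dx":-0.0154,"dy":0.0353,"dz":0.02,"rx":0,"ry":0,"rz":0,"hand":0.05},{"dx":-0.0154,"dy":0.0353,"dz":0.02,"rx":0,"ry":0,"rz":0,"hand":0.05},{"dx":0,"dy":0,"dz":0.018,"rx":0,"ry":0,"rz":0,"hand":0.05},{"dx":0,"dy":0,"dz":0,"rx":0,"ry":0,"rz":0,"hand":0.05},{"dx":0,"dy":0,"dz":0,"rx":0,"ry":0,"rz":0,"hand":0.05}]'
python3 - <<'E'
from h import *
import pickle
im=grab('wrist');pickle.dump(im,open('wk3.pkl','wb'))
c=proj(im,[.554,.154,.06]).astype(int);print(c)
save(im,'kz2.png',(c[0]-40,c[1]-35,c[0]+40,c[1]+40),7)
for z in(.039,.066,.089,.107):print(z,((proj(im,[.554,.154,z])-c+[40,35])*7).round())
s=manip.get_state();print(s['position'],rot(s['ee_rot']).round(3).tolist())
E
```

```text
clock: 7.57
position: [0.5514, 0.1508, 0.1685]
ee_rot: [-0.003, -0.142, 0.99, -0.0]
contact_force: [0.2, -0.2, -0.0]
width: 0.0503
gripper_force: 0.0
[322 201]
0.039 [284. 205.]
0.066 [286. 267.]
0.089 [288. 330.]
0.107 [289. 388.]
[0.5525675  0.15028892 0.16993431] [[-0.96, -0.28, -0.003], [-0.28, 0.96, -0.001], [0.003, -0.0, -1.0]]
```

View pics/kz2.png

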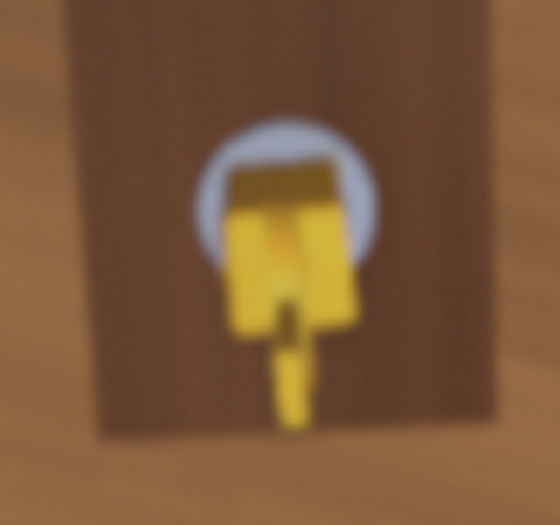

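The crop shows the bow edge-on along the image vertical (tool x). The flange is centred at about (286,209) and the fob top at (291,268), with the key turned about 5.5° from the tool. I correct for that and descend.

```bash
python3 -m pendant '[{"dx":-0.0027,"dy":0.0036,"dz":0,"rx":0,"ry":0,"rz":0,"hand":0.05},{"dx":0,"dy":0,"dz":0.01,"rx":0,"ry":0,"rz":-5.5,"hand":0.05},{"dx":0,"dy":0,"dz":0.025,"rx":0,"ry":0,"rz":0,"hand":0.05},{"dx":0,"dy":0,"dz":0.025,"rx":0,"ry":0,"rz":0,"hand":0.05},{"dx":0,"dy":0,"dz":0.025,"rx":0,"ry":0,"rz":0,"hand":0.045},{"dx":0,"dy":0,"dz":0.025,"rx":0,"ry":0,"rz":0,"hand":0.04},{"dx":0,"dy":0,"dz":0.015,"rx":0,"ry":0,"rz":0,"hand":0.035},{"dx":0,"dy":0,"dz":0,"rx":0,"ry":0,"rz":0,"hand":0.03},{"dx":0,"dy":0,"dz":0,"rx":0,"ry":0,"rz":0,"hand":0.025}]'
```

```text
clock: 8.37
position: [0.5553, 0.1543, 0.0464]
ee_rot: [0.0, -0.188, 0.982, 0.0]
contact_force: [-0.5, 0.6, -0.3]
width: 0.0253
gripper_force: 0.0
```

```bash
python3 -m pendant '[{"dx":0,"dy":0,"dz":0.004,"rx":0,"ry":0,"rz":0,"hand":0.025},{"dx":0,"dy":0,"dz":0,"rx":0,"ry":0,"rz":0,"hand":0.02},{"dx":0,"dy":0,"dz":0,"rx":0,"ry":0,"rz":0,"hand":0.015},{"dx":0,"dy":0,"dz":0,"rx":0,"ry":0,"rz":0,"hand":0.01},{"dx":0,"dy":0,"dz":0,"rx":0,"ry":0,"rz":0,"hand":0.01},{"dx":0,"dy":0,"dz":0,"rx":0,"ry":0,"rz":0,"hand":0.01}]' 50
```

```text
clock: 8.87
position: [0.5558, 0.1551, 0.0433]
ee_rot: [0.001, -0.189, 0.982, -0.0]
contact_force: [-0.0, -0.5, 6.4]
width: 0.0148
gripper_force: 49.9
```

```bash
python3 -m pendant '[{"dx":0,"dy":0,"dz":-0.01,"rx":0,"ry":0,"rz":0,"hand":0.01},{"dx":0,"dy":0,"dz":-0.02,"rx":0,"ry":0,"rz":0,"hand":0.01},{"dx":0,"dy":0,"dz":-0.025,"rx":0,"ry":0,"rz":0,"hand":0.01},{"dx":0,"dy":0,"dz":-0.03,"rx":0,"ry":0,"rz":0,"hand":0.01},{"dx":0,"dy":0,"dz":-0.03,"rx":0,"ry":0,"rz":0,"hand":0.01},{"dx":0,"dy":0,"dz":-0.03,"rx":0,"ry":0,"rz":0,"hand":0.01},{"dx":0,"dy":0,"dz":-0.025,"rx":0,"ry":0,"rz":0,"hand":0.01},{"dx":0,"dy":0,"dz":0,"rx":0,"ry":0,"rz":0,"hand":0.01}]' && python3 -m pendant '[{"dx":0.01,"dy":-0.0176,"dz":0,"rx":0,"ry":0,"rz":0,"hand":0.01},{"dx":0.019,"dy":-0.0336,"dz":0,"rx":0,"ry":0,"rz":0,"hand":0.01},{"dx":0.019,"dy":-0.0336,"dz":0,"rx":0,"ry":0,"rz":0,"hand":0.01},{"dx":0.019,"dy":-0.0336,"dz":0,"rx":0,"ry":0,"rz":0,"hand":0.01},{"dx":0.019,"dy":-0.0336,"dz":0,"rx":0,"ry":0,"rz":0,"hand":0.01},{"dx":0.019,"dy":-0.0336,"dz":0,"rx":0,"ry":0,"rz":0,"hand":0.01},{"dx":0.019,"dy":-0.0336,"dz":0,"rx":0,"ry":0,"rz":0,"hand":0.01},{"dx":0.019,"dy":-0.0336,"dz":0,"rx":0,"ry":0,"rz":0,"hand":0.01},{"dx":0.0191,"dy":-0.0336,"dz":0,"rx":0,"ry":0,"rz":0,"hand":0.01},{"dx":0.0095,"dy":-0.0167,"dz":0,"rx":0,"ry":0,"rz":0,"hand":0.01},{"dx":0,"dy":0,"dz":0,"rx":0,"ry":0,"rz":0,"hand":0.01},{"dx":0,"dy":0,"dz":0,"rx":0,"ry":0,"rz":0,"hand":0.01}]'
python3 - <<'E'
from mouth import *
import pickle
im=grab('wrist');pickle.dump(im,open('wp.pkl','wb'))
s=manip.get_state();p=s['position'];print(p,rot(s['ee_rot']).round(3).tolist(),s['width'])
c=proj(im,[.5086,-.1894,.118]);print(c)
for o in mouth(im,int(c[0]),int(c[1])):print(o)
print('tip expected',proj(im,[p[0],p[1],p[2]-.033]),'flange',proj(im,[p[0],p[1],p[2]-.007]))
print('nominal mouth from centre',proj(im,[.5086,-.1894,.12]))
save(im,'wp.png',(260,150,380,300),4)
E
```

```text
clock: 9.53
position: [0.5577, 0.1559, 0.2184]
ee_rot: [0.006, -0.189, 0.982, -0.0]
contact_force: [1.0, -0.2, 0.5]
width: 0.0147
gripper_force: 49.3
clock: 10.53
position: [0.5072, -0.1904, 0.2113]
ee_rot: [-0.0, -0.188, 0.982, 0.001]
contact_force: [-1.1, 0.8, -0.1]
width: 0.0152
gripper_force: 49.3
[ 0.50730838 -0.18939545  0.21135354] [[-0.929, -0.37, -0.001], [-0.37, 0.929, 0.002], [0.0, 0.002, -1.0]] 0.014960068821984657
[320.43376836 205.00617398]
(90, array([320.3, 203.3]), array([11. , 14.2]), array([ 0.5072, -0.1901]))
(110, array([320.6, 204.3]), array([13.8, 16.1]), array([ 0.508 , -0.1895]))
(130, array([320.5, 204.7]), array([16.1, 17.2]), array([ 0.5083, -0.1895]))
(150, array([320.5, 204.8]), array([17.6, 19.2]), array([ 0.5084, -0.1894]))
tip expected [321.44533055 233.19292635] flange [321.73067249 252.15923853]
nominal mouth from centre [320.44081566 205.77432461]
```

View pics/wp.png

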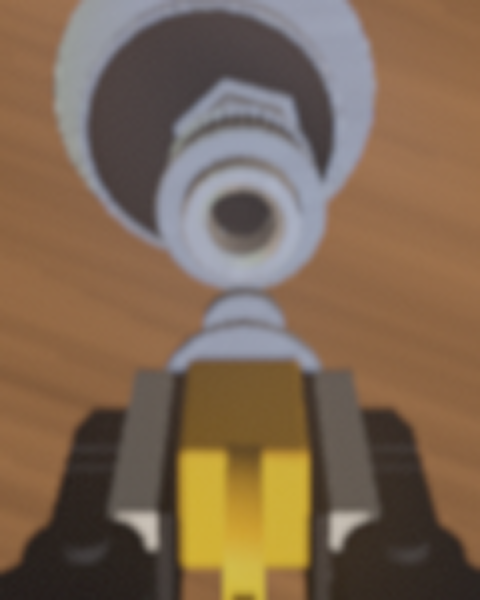

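Crop: mouth bore centred at (243,212), and the plug tip's far edge at (245,289), directly in line in tool y. I compute the residual tool-x offset of the held plug from that edge.

```bash
python3 - <<'E'
from mouth import *
import pickle
im=pickle.load(open('wp.pkl','rb'))
p=np.array([.50731,-.18940,.21135]);M=np.array([[-.929,-.37,0],[-.37,.929,0],[0,0,-1]])
T=lambda v:proj(im,p+M@np.array(v))
g=cv2.cvtColor(im['frame'],cv2.COLOR_RGB2GRAY);print(g[214:240,321])
for zt in(.031,.033,.035):
  print(zt,[ (ox,T([ox+.0065,0,zt]).round(2),T([ox+.012,0,zt-.026]).round(2)) for ox in(-.002,0,.002)])
m=plane(im,(320.5,204.8),.118);print('mouth in tool',M.T@(m-p))
# plug lateral: pixel 321.2 and mouth
print('y per px', [T([0,oy,.033]).round(2) for oy in(-.001,0,.001)])
E
```

```text
[156 171 174 174 173 168 157 138 115 121 143 155 159 158 152 135 120 131
 150 157 158 159 159 156 146 124]
0.031 [(-0.002, array([321.46, 228.05]), array([321.75, 237.61])), (0, array([321.46, 225.16]), array([321.75, 234.29])), (0.002, array([321.46, 222.26]), array([321.75, 230.95]))]
0.033 [(-0.002, array([321.44, 226.82]), array([321.73, 236.08])), (0, array([321.44, 223.96]), array([321.73, 232.79])), (0.002, array([321.44, 221.08]), array([321.73, 229.48]))]
0.035 [(-0.002, array([321.42, 225.62]), array([321.7 , 234.58])), (0, array([321.42, 222.78]), array([321.7 , 231.32])), (0.002, array([321.42, 219.92]), array([321.7 , 228.04]))]
mouth in tool [-0.00101367 -0.0004209   0.09335   ]
y per px [array([319.91, 233.19]), array([321.44, 233.19]), array([322.97, 233.19])]
```

```bash
python3 -m pendant '[{"dx":-0.0023,"dy":-0.0002,"dz":0.01,"rx":0,"ry":0,"rz":0,"hand":0.01},{"dx":0,"dy":0,"dz":0.02,"rx":0,"ry":0,"rz":0,"hand":0.01},{"dx":0,"dy":0,"dz":0.01,"rx":0,"ry":0,"rz":0,"hand":0.01},{"dx":0,"dy":0,"dz":0,"rx":0,"ry":0,"rz":0,"hand":0.01},{"dx":0,"dy":0,"dz":0,"rx":0,"ry":0,"rz":0,"hand":0.01}]'
python3 - <<'E'
from mouth import *
im=grab('wrist');s=manip.get_state();p=s['position'];M=rot(s['ee_rot']);print(p,s['contact_force'])
T=lambda v:proj(im,p+M@np.array(v)).round(2)
print('tip edge pred ox=.0013',T([.0078,-.0002,.0333]),'flange',T([.0133,-.0002,.0073]))
mz=p[2]-.118
print('mouth if aligned: centre',T([.0013,-.0002,mz]),'far edge',T([.0013+.0075,-.0002,mz]),'sleeve lip far',T([.0013+.0185,-.0002,p[2]-.110]))
g=cv2.cvtColor(im['frame'],cv2.COLOR_RGB2GRAY);u=int(round(T([.0013,-.0002,mz])[0]))
print(u,list(enumerate(g[170:245,u].tolist(),170)))
for v in(196,200,204,208,212,218,224): print(v,g[v,290:352].tolist())
save(im,'w3.png')
E
```

```text
clock: 11.0
position: [0.5097, -0.1881, 0.171]
ee_rot: [-0.001, -0.19, 0.982, 0.001]
contact_force: [-0.0, -0.8, -0.7]
width: 0.0148
gripper_force: 49.3
[ 0.51033914 -0.18862566  0.17186325] [ 0.30969335 -0.35265408 -0.74344358]
tip edge pred ox=.0013 [318.6  222.15] flange [318.42 230.69]
mouth if aligned: centre [318.71 219.72] far edge [318.7  209.85] sleeve lip far [318.71 191.77]
319 [(170, 63), (171, 64), (172, 62), (173, 63), (174, 61), (175, 69), (176, 95), (177, 130), (178, 151), (179, 153), (180, 138), (181, 118), (182, 121), (183, 136), (184, 148), (185, 144), (186, 121), (187, 97), (188, 89), (189, 90), (190, 101), (191, 124), (192, 144), (193, 155), (194, 158), (195, 158), (196, 159), (197, 157), (198, 150), (199, 134), (200, 114), (201, 106), (202, 113), (203, 137), (204, 158), (205, 168), (206, 170), (207, 166), (208, 153), (209, 130), (210, 94), (211, 68), (212, 62), (213, 64), (214, 64), (215, 64), (216, 64), (217, 63), (218, 64), (219, 64), (220, 67), (221, 75), (222, 90), (223, 113), (224, 138), (225, 152), (226, 156), (227, 155), (228, 152), (229, 137), (230, 118)
[... 1600 characters left out ...]
9, 132, 150, 160, 161, 160, 160, 160, 154, 139, 121, 116, 115, 114, 115, 115, 116, 116]
218 [128, 117, 100, 108, 138, 154, 159, 159, 159, 159, 157, 157, 165, 169, 171, 170, 169, 160, 139, 122, 105, 84, 68, 65, 63, 64, 63, 65, 65, 64, 65, 64, 64, 63, 65, 72, 86, 98, 110, 128, 140, 155, 169, 172, 173, 169, 163, 160, 159, 160, 159, 159, 152, 135, 120, 116, 116, 117, 118, 117, 118, 118]
224 [111, 111, 110, 110, 115, 129, 146, 155, 157, 156, 155, 155, 162, 169, 169, 169, 170, 168, 164, 151, 136, 124, 115, 104, 100, 105, 116, 127, 134, 138, 141, 142, 141, 137, 134, 127, 119, 115, 125, 141, 153, 165, 172, 174, 172, 166, 161, 159, 159, 159, 154, 141, 121, 112, 112, 113, 113, 112, 114, 114, 114, 114]
```

The rows line up in tool x, but there's a possible offset in tool y, so I check the plug and flange symmetry by columns.

```bash
python3 - <<'E'
import cv2,numpy as np
f=cv2.imread('pics/w3.png');g=cv2.cvtColor(f,cv2.COLOR_BGR2GRAY)
for v in(226,228,232,236,239,246): print(v,g[v,296:346].tolist())
h=cv2.cvtColor(f,cv2.COLOR_BGR2HSV)
for v in(245,252,260,266):
    xs=np.nonzero((h[v,:,0]>15)&(h[v,:,0]<35)&(h[v,:,1]>150))[0];xs=xs[(xs>290)&(xs<350)];print(v,xs.min(),xs.max())
E
```

```text
226 [130, 146, 155, 157, 157, 155, 158, 165, 169, 169, 169, 170, 170, 166, 154, 130, 111, 117, 136, 147, 152, 155, 156, 156, 156, 157, 156, 157, 156, 155, 150, 140, 131, 135, 153, 169, 174, 173, 167, 161, 158, 158, 157, 152, 138, 120, 111, 109, 110, 110]
228 [115, 123, 138, 149, 155, 157, 156, 158, 162, 168, 169, 170, 171, 170, 159, 140, 138, 148, 155, 156, 153, 153, 153, 152, 151, 150, 152, 153, 154, 154, 153, 153, 151, 146, 153, 167, 171, 167, 161, 159, 158, 156, 147, 131, 116, 111, 109, 110, 109, 109]
232 [108, 108, 109, 111, 117, 129, 142, 150, 156, 156, 157, 158, 158, 149, 134, 126, 124, 125, 130, 135, 138, 141, 142, 146, 148, 148, 146, 146, 145, 142, 138, 136, 134, 130, 131, 135, 143, 146, 144, 134, 123, 114, 111, 111, 110, 110, 111, 109, 109, 109]
236 [111, 113, 111, 111, 110, 110, 109, 108, 105, 112, 124, 139, 149, 155, 157, 157, 156, 156, 156, 156, 156, 157, 156, 156, 156, 157, 157, 157, 157, 157, 158, 157, 158, 158, 159, 158, 156, 151, 144, 133, 122, 114, 109, 107, 107, 107, 107, 108, 108, 109]
239 [111, 112, 112, 112, 113, 111, 114, 128, 145, 153, 152, 142, 134, 128, 124, 122, 122, 123, 122, 122, 122, 122, 122, 124, 123, 122, 123, 123, 123, 123, 124, 125, 124, 123, 124, 123, 123, 131, 143, 153, 156, 152, 139, 123, 111, 107, 108, 107, 107, 106]
246 [93, 92, 93, 94, 93, 93, 85, 66, 53, 57, 69, 81, 87, 89, 89, 89, 90, 90, 90, 91, 91, 91, 91, 92, 92, 92, 93, 92, 91, 92, 93, 92, 92, 93, 93, 93, 92, 93, 92, 78, 61, 56, 69, 86, 94, 94, 93, 93, 93, 93]
245 331 334
252 307 335
260 305 336
266 304 337
```

```bash
python3 -m pendant '[{"dx":0,"dy":-0.0011,"dz":0.003,"rx":0,"ry":0,"rz":0,"hand":0.01},{"dx":0,"dy":0,"dz":0,"rx":0,"ry":0,"rz":0,"hand":0.01},{"dx":0,"dy":0,"dz":0,"rx":0,"ry":0,"rz":0,"hand":0.01},{"dx":0,"dy":0,"dz":0,"rx":0,"ry":0,"rz":0,"hand":0.01}]'
python3 - <<'E'
from mouth import *
im=grab('wrist');s=manip.get_state();p=s['position'];M=rot(s['ee_rot']);print(p,s['contact_force'])
T=lambda v:proj(im,p+M@np.array(v)).round(2)
mz=p[2]-.118
print('tip edge',T([.0078,-.0002,.0333]),'tip c',T([.0013,0,.0333]),'mouth',T([.0013,0,mz]),'far',T([.0088,0,mz]))
g=cv2.cvtColor(im['frame'],cv2.COLOR_RGB2GRAY)
print(g[200:236,319].tolist())
for v in(212,216,220,224,226,228,230): print(v,g[v,296:346].tolist())
E
```

```text
clock: 11.38
position: [0.5107, -0.1905, 0.1693]
ee_rot: [0.0, -0.189, 0.982, -0.0]
contact_force: [0.5, -0.2, -0.6]
width: 0.0151
gripper_force: 49.3
[ 0.51067182 -0.19055865  0.16924639] [ 0.44232787 -0.42865706 -0.24243841]
tip edge [319.83 221.  ] tip c [320.14 230.26] mouth [320.14 220.01] far [320.14 210.07]
[127, 107, 99, 109, 135, 158, 168, 170, 168, 159, 140, 106, 74, 64, 63, 64, 64, 63, 64, 65, 68, 76, 90, 114, 137, 152, 156, 156, 152, 137, 118, 125, 146, 154, 156, 156]
212 [77, 112, 141, 153, 155, 155, 156, 154, 147, 126, 119, 139, 159, 167, 170, 171, 169, 166, 159, 143, 119, 97, 82, 74, 70, 67, 65, 65, 65, 68, 78, 89, 107, 125, 142, 155, 165, 171, 173, 171, 166, 154, 137, 137, 153, 162, 162, 161, 162, 161]
216 [83, 122, 149, 157, 157, 157, 157, 153, 143, 142, 157, 167, 170, 171, 169, 163, 146, 111, 78, 65, 65, 65, 64, 64, 63, 63, 64, 63, 62, 62, 62, 61, 60, 61, 74, 99, 121, 136, 151, 165, 171, 172, 165, 149, 147, 154, 157, 158, 158, 158]
220 [128, 132, 148, 157, 160, 160, 159, 158, 157, 160, 167, 170, 170, 170, 167, 157, 139, 125, 115, 98, 78, 68, 66, 68, 67, 68, 67, 65, 
[... 418 characters left out ...]
 168, 169, 165, 152, 129, 121, 135, 147, 153, 155, 156, 156, 156, 156, 157, 157, 157, 155, 150, 141, 125, 114, 120, 137, 147, 153, 160, 170, 174, 174, 170, 164, 160, 159, 158, 155, 145, 128]
228 [110, 111, 111, 113, 122, 137, 148, 154, 157, 156, 157, 161, 167, 168, 160, 141, 139, 148, 155, 155, 154, 153, 153, 152, 151, 151, 152, 154, 154, 153, 154, 153, 150, 145, 145, 152, 157, 163, 170, 173, 174, 171, 165, 160, 159, 158, 153, 140, 122, 112]
230 [109, 109, 109, 110, 111, 115, 129, 145, 155, 157, 157, 157, 160, 164, 160, 148, 145, 143, 139, 133, 127, 123, 121, 118, 117, 118, 120, 124, 128, 131, 133, 139, 143, 147, 151, 159, 167, 172, 174, 173, 169, 163, 160, 158, 155, 146, 133, 117, 109, 109]
```

```bash
cat > chk.py <<'E'
from mouth import *
im=grab('wrist');s=manip.get_state();p=s['position'];M=rot(s['ee_rot']);print(p,s['contact_force'])
T=lambda v:proj(im,p+M@np.array(v)).round(2)
mz=p[2]-.118
print('tip edge',T([.0078,-.0002,.0333]),'mouth',T([.0013,0,mz]),'far',T([.0088,0,mz]))
g=cv2.cvtColor(im['frame'],cv2.COLOR_RGB2GRAY).astype(float)
def cross(a,lo,t,up):  # subpixel first crossing
    for i in range(len(a)-1):
        if (a[i]-t)*(a[i+1]-t)<=0 and (a[i+1]>a[i])==up: return round(lo+i+(t-a[i])/(a[i+1]-a[i]),2)
for v in(214,215,216,217):
    L=cross(g[v,318::-1],0,100,True);Rr=cross(g[v,322:],322,100,True); print('bore',v,318-L,Rr,(318-L+Rr)/2)
for v in(226,227,228):
    a=g[v,306:336];l=306+a[3:10].argmin()+3;r=306+a[18:28].argmin()+18;print('plug',v,l,r,(l+r)/2)
print('col',g[203:232,320].astype(int).tolist())
E
python3 -m pendant '[{"dx":0,"dy":0.0008,"dz":0,"rx":0,"ry":0,"rz":0,"hand":0.01},{"dx":0,"dy":0,"dz":0,"rx":0,"ry":0,"rz":0,"hand":0.01},{"dx":0,"dy":0,"dz":0,"rx":0,"ry":0,"rz":0,"hand":0.01},{"dx":0,"dy":0,"dz":0,"rx":0,"ry":0,"rz":0,"hand":0.01},{"dx":0,"dy":0,"dz":0,"rx":0,"ry":0,"rz":0,"hand":0.01}]'; python3 chk.py
```

```text
clock: 11.85
position: [0.5102, -0.1897, 0.1689]
ee_rot: [0.0, -0.189, 0.982, 0.0]
contact_force: [0.2, 0.6, -0.9]
width: 0.0151
gripper_force: 49.3
[ 0.51021807 -0.18966804  0.16889613] [-0.64480527 -0.29412993  0.20697921]
tip edge [319.8  221.15] mouth [320.12 220.33] far [320.11 210.38]
bore 214 313.44 328.16 320.8
bore 215 312.51 328.96 320.735
bore 216 312.03 329.41 320.72
bore 217 311.89 329.52 320.705
plug 226 313 329 321.0
plug 227 312 329 320.5
plug 228 312 329 320.5
col [110, 133, 157, 169, 171, 168, 158, 138, 105, 75, 64, 63, 63, 64, 65, 64, 63, 67, 78, 93, 117, 141, 152, 157, 156, 150, 134, 117, 129]
```

Bore and plug columns agree (320.7 and 320.6), and x agrees within about 0.5 mm. I go down gently while watching the force.

```bash
python3 -m pendant '[{"dx":0.0002,"dy":0,"dz":0.005,"rx":0,"ry":0,"rz":0,"hand":0.01},{"dx":0,"dy":0,"dz":0.005,"rx":0,"ry":0,"rz":0,"hand":0.01},{"dx":0,"dy":0,"dz":0.003,"rx":0,"ry":0,"rz":0,"hand":0.01},{"dx":0,"dy":0,"dz":0,"rx":0,"ry":0,"rz":0,"hand":0.01},{"dx":0,"dy":0,"dz":0,"rx":0,"ry":0,"rz":0,"hand":0.01}]'; python3 -m pendant '[{"dx":0,"dy":0,"dz":0.002,"rx":0,"ry":0,"rz":0,"hand":0.01},{"dx":0,"dy":0,"dz":0.002,"rx":0,"ry":0,"rz":0,"hand":0.01},{"dx":0,"dy":0,"dz":0,"rx":0,"ry":0,"rz":0,"hand":0.01}]';
```

```text
clock: 12.32
position: [0.5098, -0.1896, 0.1554]
ee_rot: [-0.0, -0.189, 0.982, 0.0]
contact_force: [0.3, 0.1, -0.5]
width: 0.0151
gripper_force: 49.3
clock: 12.57
position: [0.5098, -0.1896, 0.1515]
ee_rot: [-0.0, -0.189, 0.982, 0.0]
contact_force: [0.0, -0.3, -0.7]
width: 0.015
gripper_force: 49.3
```

```bash
python3 -m pendant '[{"dx":0,"dy":0,"dz":0.002,"rx":0,"ry":0,"rz":0,"hand":0.01},{"dx":0,"dy":0,"dz":0,"rx":0,"ry":0,"rz":0,"hand":0.01}]'
```

```text
clock: 12.73
position: [0.5099, -0.1896, 0.1496]
ee_rot: [-0.0, -0.189, 0.982, 0.0]
contact_force: [-1.3, 0.7, -0.5]
width: 0.0153
gripper_force: 49.3
```

Tip at about 0.116, below the cone, with no contact force. It's in the bore.

```bash
python3 -m pendant '[{"dx":0,"dy":0,"dz":0.002,"rx":0,"ry":0,"rz":0,"hand":0.01},{"dx":0,"dy":0,"dz":0.002,"rx":0,"ry":0,"rz":0,"hand":0.01},{"dx":0,"dy":0,"dz":0.002,"rx":0,"ry":0,"rz":0,"hand":0.01},{"dx":0,"dy":0,"dz":0,"rx":0,"ry":0,"rz":0,"hand":0.01}]'; python3 -m pendant '[{"dx":0,"dy":0,"dz":0.002,"rx":0,"ry":0,"rz":0,"hand":0.01},{"dx":0,"dy":0,"dz":0.002,"rx":0,"ry":0,"rz":0,"hand":0.01},{"dx":0,"dy":0,"dz":0,"rx":0,"ry":0,"rz":0,"hand":0.01}]';python3 -m pendant '[{"dx":0,"dy":0,"dz":0.0015,"rx":0,"ry":0,"rz":0,"hand":0.01},{"dx":0,"dy":0,"dz":0.0015,"rx":0,"ry":0,"rz":0,"hand":0.01},{"dx":0,"dy":0,"dz":0,"rx":0,"ry":0,"rz":0,"hand":0.01}]'
```

```text
clock: 13.07
position: [0.5097, -0.1896, 0.1433]
ee_rot: [-0.0, -0.189, 0.982, 0.0]
contact_force: [-0.4, -0.4, -0.7]
width: 0.0148
gripper_force: 49.3
clock: 13.32
position: [0.5101, -0.1898, 0.1399]
ee_rot: [0.0, -0.189, 0.982, -0.0]
contact_force: [0.3, 0.6, 0.6]
width: 0.0147
gripper_force: 49.5
clock: 13.57
position: [0.5102, -0.1898, 0.1373]
ee_rot: [0.0, -0.189, 0.982, -0.0]
contact_force: [-0.7, 0.6, 2.1]
width: 0.015
gripper_force: 49.8
```

Valve contact came where expected (0.140). I push on in small steps.

```bash
python3 -m pendant '[{"dx":0,"dy":0,"dz":0.0015,"rx":0,"ry":0,"rz":0,"hand":0.01},{"dx":0,"dy":0,"dz":0.0015,"rx":0,"ry":0,"rz":0,"hand":0.01},{"dx":0,"dy":0,"dz":0,"rx":0,"ry":0,"rz":0,"hand":0.01}]';python3 -m pendant '[{"dx":0,"dy":0,"dz":0.0015,"rx":0,"ry":0,"rz":0,"hand":0.01},{"dx":0,"dy":0,"dz":0.0015,"rx":0,"ry":0,"rz":0,"hand":0.01},{"dx":0,"dy":0,"dz":0,"rx":0,"ry":0,"rz":0,"hand":0.01}]'
```

```text
clock: 13.82
position: [0.5103, -0.1897, 0.1341]
ee_rot: [0.0, -0.189, 0.982, -0.0]
contact_force: [0.7, 0.4, 1.4]
width: 0.0151
gripper_force: 49.8
clock: 14.07
position: [0.5103, -0.1898, 0.1309]
ee_rot: [0.0, -0.189, 0.982, -0.0]
contact_force: [1.3, 1.1, 2.3]
width: 0.0147
gripper_force: 49.9
```

```bash
python3 -m pendant '[{"dx":0,"dy":0,"dz":0.001,"rx":0,"ry":0,"rz":0,"hand":0.01},{"dx":0,"dy":0,"dz":0.001,"rx":0,"ry":0,"rz":0,"hand":0.01},{"dx":0,"dy":0,"dz":0,"rx":0,"ry":0,"rz":0,"hand":0.01}]'
```

```text
clock: 14.32
position: [0.5103, -0.1898, 0.1289]
ee_rot: [0.0, -0.189, 0.982, -0.0]
contact_force: [0.0, 1.1, 4.6]
width: 0.0149
gripper_force: 49.9
```

```bash
python3 -m pendant '[{"dx":0,"dy":0,"dz":0.0005,"rx":0,"ry":0,"rz":0,"hand":0.01},{"dx":0,"dy":0,"dz":0.0005,"rx":0,"ry":0,"rz":0,"hand":0.01},{"dx":0,"dy":0,"dz":0,"rx":0,"ry":0,"rz":0,"hand":0.01}]'; python3 -m pendant '[{"dx":0,"dy":0,"dz":0.0005,"rx":0,"ry":0,"rz":0,"hand":0.01},{"dx":0,"dy":0,"dz":0.0005,"rx":0,"ry":0,"rz":0,"hand":0.01},{"dx":0,"dy":0,"dz":0,"rx":0,"ry":0,"rz":0,"hand":0.01}]'
python3 - <<'E'
from h import *
a=cv2.cvtColor(cv2.imread('pics/sl.png'),cv2.COLOR_BGR2GRAY)
im=grab('scene');g=cv2.cvtColor(im['frame'],cv2.COLOR_RGB2GRAY);import pickle;pickle.dump(im,open('sc_ins.pkl','wb'))
E
```

```text
clock: 14.57
position: [0.5103, -0.1898, 0.1279]
ee_rot: [0.0, -0.189, 0.982, -0.0]
contact_force: [0.7, 0.5, 4.3]
width: 0.0152
gripper_force: 50.0
clock: 14.82
position: [0.5103, -0.1898, 0.1273]
ee_rot: [0.0, -0.189, 0.982, -0.0]
contact_force: [-0.5, 0.8, 4.9]
width: 0.0148
gripper_force: 50.4
```

```bash
python3 -m pendant '[{"dx":0,"dy":0,"dz":0.0005,"rx":0,"ry":0,"rz":0,"hand":0.01},{"dx":0,"dy":0,"dz":0.0005,"rx":0,"ry":0,"rz":0,"hand":0.01},{"dx":0,"dy":0,"dz":0,"rx":0,"ry":0,"rz":0,"hand":0.01}]'; python3 -m pendant '[{"dx":0,"dy":0,"dz":0.0005,"rx":0,"ry":0,"rz":0,"hand":0.01},{"dx":0,"dy":0,"dz":0,"rx":0,"ry":0,"rz":0,"hand":0.01}]'
```

```text
clock: 15.12
position: [0.5104, -0.1898, 0.1272]
ee_rot: [0.001, -0.189, 0.982, -0.0]
contact_force: [-0.3, 0.7, 11.3]
width: 0.0149
gripper_force: 51.0
clock: 15.28
position: [0.5104, -0.1898, 0.1271]
ee_rot: [0.001, -0.189, 0.982, -0.0]
contact_force: [-0.9, 2.2, 13.5]
width: 0.0152
gripper_force: 51.3
```

The motion has stopped with the flange at rim height and 13 N. I check numerically in the scene view whether the sleeve has sprung up.

```bash
python3 - <<'E'
from h import *
import pickle
old=pickle.load(open('scene0.pkl','rb'));ins=pickle.load(open('sc_ins.pkl','rb'));now=grab('scene')
for z in(.077,.080,.086,.107,.110,.116): print(z,proj(now,[.5084+.0175,-.19,z]).round(1))
G=lambda i:cv2.cvtColor(i['frame'],cv2.COLOR_RGB2GRAY)
sl=cv2.cvtColor(cv2.imread('pics/sl.png'),cv2.COLOR_BGR2GRAY)[:,360:];sl=cv2.resize(sl,(80,80),interpolation=cv2.INTER_AREA)
for c in(198,201,204):
    print(c)
    for n,a in(('old',G(old)[145:185,c]),('down',sl[10:50,c-165]),('half',G(ins)[145:185,c]),('now',G(now)[145:185,c])):print(n,a.tolist())
E
```

```text
0.077 [201.6 170.9]
0.08 [201.3 169.9]
0.086 [200.6 167.9]
0.107 [198.3 160.8]
0.11 [198.  159.8]
0.116 [197.3 157.6]
198
old [158, 170, 150, 106, 68, 68, 68, 68, 90, 139, 144, 89, 127, 155, 128, 66, 53, 49, 47, 51, 49, 69, 108, 111, 89, 119, 140, 122, 106, 125, 135, 105, 59, 33, 25, 28, 26, 26, 24, 20]
down [139, 171, 152, 92, 68, 73, 68, 48, 79, 136, 126, 77, 70, 103, 149, 145, 100, 63, 49, 45, 46, 43, 59, 104, 134, 138, 139, 122, 129, 133, 109, 74, 41, 24, 23, 25, 27, 28, 25, 23]
half [64, 64, 64, 64, 62, 62, 82, 131, 145, 109, 125, 100, 146, 153, 115, 66, 52, 54, 52, 44, 48, 92, 123, 114, 134, 155, 143, 118, 130, 140, 113, 75, 41, 25, 24, 27, 27, 27, 26, 23]
now [65, 63, 64, 64, 63, 62, 83, 132, 146, 98, 107, 100, 147, 154, 114, 67, 51, 52, 53, 43, 47, 92, 124, 114, 134, 156, 144, 118, 129, 140, 114, 74, 42, 26, 25, 24, 26, 26, 24, 22]
201
old [160, 170, 147, 116, 81, 74, 86, 126, 159, 141, 90, 125, 155, 140, 89, 56, 44, 48, 51, 52, 50, 65, 103, 107, 66, 61, 60, 73, 117, 133, 81, 65, 118, 128, 57, 25, 24, 26, 24, 25]
down [137, 167, 142, 103, 76, 69, 71, 92, 140, 142, 85, 68, 84,
[... 505 characters left out ...]
, 158, 151, 125, 114, 132, 154, 153, 125, 73, 61, 46, 45, 53, 53, 53, 63, 109, 118, 73, 69, 70, 72, 97, 137, 126, 66, 78, 116, 109, 50, 20, 23, 27, 23, 34]
down [104, 125, 164, 176, 176, 170, 163, 136, 108, 89, 94, 114, 143, 154, 131, 90, 63, 56, 50, 53, 52, 51, 70, 111, 115, 76, 71, 101, 136, 120, 72, 92, 115, 92, 44, 24, 26, 26, 22, 40]
half [69, 69, 66, 67, 93, 130, 129, 121, 116, 128, 160, 159, 129, 75, 64, 56, 56, 58, 49, 54, 70, 113, 123, 73, 71, 72, 74, 105, 143, 123, 69, 96, 120, 94, 44, 24, 25, 26, 24, 37]
now [69, 67, 67, 68, 100, 138, 130, 120, 115, 129, 160, 159, 130, 75, 64, 57, 58, 59, 49, 54, 68, 115, 124, 73, 70, 73, 76, 104, 142, 123, 67, 96, 121, 95, 43, 25, 25, 26, 21, 38]
```

The sleeve's lip profile matches the original raised state, so the key is locked. I ease off the preload, open and withdraw straight up.

```bash
python3 -m pendant '[{"dx":0,"dy":0,"dz":-0.0012,"rx":0,"ry":0,"rz":0,"hand":0.01},{"dx":0,"dy":0,"dz":0,"rx":0,"ry":0,"rz":0,"hand":0.02},{"dx":0,"dy":0,"dz":0,"rx":0,"ry":0,"rz":0,"hand":0.04},{"dx":0,"dy":0,"dz":0,"rx":0,"ry":0,"rz":0,"hand":0.05},{"dx":0,"dy":0,"dz":0,"rx":0,"ry":0,"rz":0,"hand":0.05},{"dx":0,"dy":0,"dz":0,"rx":0,"ry":0,"rz":0,"hand":0.05}]' && python3 -m pendant '[{"dx":0,"dy":0,"dz":-0.01,"rx":0,"ry":0,"rz":0,"hand":0.05},{"dx":0,"dy":0,"dz":-0.025,"rx":0,"ry":0,"rz":0,"hand":0.05},{"dx":0,"dy":0,"dz":-0.03,"rx":0,"ry":0,"rz":0,"hand":0.05},{"dx":0,"dy":0,"dz":-0.03,"rx":0,"ry":0,"rz":0,"hand":0.05},{"dx":0,"dy":0,"dz":-0.03,"rx":0,"ry":0,"rz":0,"hand":0.05},{"dx":0,"dy":0,"dz":0,"rx":0,"ry":0,"rz":0,"hand":0.05},{"dx":0,"dy":0,"dz":0,"rx":0,"ry":0,"rz":0,"hand":0.05}]'
python3 - <<'E'
from h import *
import pickle
now=grab('scene');tp=grab('top');old=pickle.load(open('scene0.pkl','rb'))
G=lambda i:cv2.cvtColor(i['frame'],cv2.COLOR_RGB2GRAY)
for c in(201,204):print(c,G(now)[145:185,c].tolist())
def brass(im,b):
    x0,y0,x1,y1=b;h=cv2.cvtColor(im['frame'],cv2.COLOR_RGB2HSV)[y0:y1,x0:x1]
    ys,xs=np.nonzero((h[:,:,0]>18)&(h[:,:,0]<32)&(h[:,:,1]>130)&(h[:,:,2]>110));return len(xs),xs.mean()+x0,ys.mean()+y0,ys.min()+y0,ys.max()+y0
a=brass(now,(175,100,240,160));print('brass',a)
for z in(.12,.15,.17,.188):print(z,proj(now,[.509,-.19,z]).round(1))
d=cv2.absdiff(G(now),G(old));d[:,150:]
ys,xs=np.nonzero(d>40)
n,l,st,_=cv2.connectedComponentsWithStats((d>40).astype(np.uint8));print([s.tolist() for s in st[1:] if s[4]>8])
print(manip.get_state()['contact_force'])
E
```

```text
clock: 15.83
position: [0.5096, -0.1896, 0.1259]
ee_rot: [-0.001, -0.189, 0.982, 0.0]
contact_force: [0.4, 0.3, -1.0]
width: 0.0502
gripper_force: 0.0
clock: 16.42
position: [0.5111, -0.1903, 0.2542]
ee_rot: [0.002, -0.189, 0.982, -0.002]
contact_force: [-0.8, 0.3, -0.4]
width: 0.0501
gripper_force: 0.0
201 [95, 78, 69, 67, 107, 143, 105, 106, 146, 141, 90, 126, 157, 140, 77, 57, 53, 51, 53, 48, 46, 78, 108, 96, 63, 59, 63, 92, 131, 125, 70, 87, 130, 122, 55, 23, 23, 26, 24, 25]
204 [142, 152, 143, 140, 141, 156, 164, 134, 113, 123, 156, 153, 126, 74, 62, 55, 56, 57, 48, 50, 68, 111, 120, 71, 68, 72, 74, 101, 138, 122, 66, 92, 116, 92, 44, 24, 24, 24, 22, 36]
brass (68, np.float64(193.41176470588235), np.float64(134.1764705882353), np.int64(121), np.int64(141))
0.12 [198.  149.3]
0.15 [194.6 138.1]
0.17 [192.2 130.3]
0.188 [189.9 123. ]
[[118, 0, 96, 99, 4968], [258, 0, 5, 11, 19], [302, 0, 5, 8, 10], [305, 0, 5, 7, 19], [350, 0, 31, 7, 136], [321, 4, 52, 41, 324], [373, 6, 18, 36, 323], [264, 13, 14, 16, 70], [202, 23, 6, 3, 9], [280, 22, 21, 11, 96], [117, 44, 6, 5, 14], [159, 84, 7, 18, 26], [190, 131, 10, 11, 52], [193, 144, 10, 7, 47], [384, 177, 4, 6, 14], [378, 179, 6, 9, 36], [375, 189, 12, 8, 51]]
[-0.4417425   0.16757657 -0.17634888]
```

The key stands upright in the dock (brass at (193,134), as projected), the sleeve is up, and nothing has changed apart from the arm, the dock and the emptied well. Handing in.

```bash
python3 -c "
from rig import manip
print(manip.sign_off())"
```

```text
the job is handed in; nothing more can be done
None
```

The brass drawer key is locked in the dock with the sleeve sprung back up, the gripper has let go and is clear, and the other objects show no change in the scene camera; handed in at about 16.5 s, with no verdict shown.

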